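Open the battery door of an upturned jar scale by its flush release

ROBOT

A 6-joint arm with a two-finger parallel gripper is mounted at the origin on the work surface. World frame = base frame: x ahead of the robot, y to its left, z up, the work surface at z = 0. Lengths are in m, angles in rad, forces in N, time in s.
With the tool pointing down it reaches from about 0.275 to 0.875 m from the base axis. Payload 12.5 kg.
Tool frame: the origin (TCP) lies at the very end of the fingers, on their centre line; the grasp point (between the pads) lies 19 mm behind it; x points along the fingers, y is the direction in which the jaws open and shut, and the axes are right-handed (so a half turn about x gives the same grasp; the last joint's range is limited). The gripper opens to 85 mm and grips with 20 to 120 N. Pads are 22 mm wide; open, the fingers measure 114 mm over their backs; the gripper's body (76 mm by 85 mm) begins 54 mm behind the grasp point. The pads swing forward as they close: fully open they stand 13 mm farther back than shut.
Start: joints at [-1.244, 0.351, 1.652, -0, 1.139, -0.085], TCP at [0.22, -0.504, 0.206] pointing down, gripper open.
Joint ranges: [-2.75, 2.75], [-0.79, 2.1], [0.01, 2.65], [-1.57, 4.71], [0.07, 3.14], [-2.87, 2.87]. Speed limits (rad/s): [2.22, 2.22, 2.79, 3.14, 3.14, 3.14].

INTERFACE

Orientations are given as a 3x3 rotation matrix whose columns are the frame's x, y, z axes.
In Python, from bench import manip gives the robot as it stands. Calls block until the motion is done:
- manip.move_ptp(position, orientation): joint-space move of the TCP to a pose.
- manip.move_l(position, attitude=None, max_speed=0.15): straight line of the TCP; attitude=None keeps the orientation; max_speed is the mean speed in m/s.
- manip.move_j(angles): joint-space move.
- manip.set_gripper(opening, effort=None): opening from 0.0 (shut) to 1.0 (fully open); effort is the grip in N (None keeps the last); returns when the fingers have stopped.
- manip.dwell(seconds).
- manip.inverse_kinematics(position, orientation): joint angles nearest the present ones, or None.
- manip.grab_frame(name): name is "scene" or "top" or "wrist"; returns (picture, depth): 400x640x3 uint8, red, green, blue; 400x640 float32, m along the optical axis (not along the pixel's ray), 0 where there is no reading.
- manip.get_calibration(name): a dict with "camera_matrix" (3x3 intrinsics, pixels), "R" (3x3) and "t" (3): a world point X has camera coordinates R X + t. Camera axes: x right, y down, z forward; pixel columns grow to the right and rows downward; lengths in m; the calibration is good to about 2 mm. A picture is of the moment at which its call begins: read the wrist's pose just before it. get_calibration takes no time and is no camera call; for the wrist camera it gives the pose at the moment of the call.
A pose or a line that the arm cannot do raises manip.Unreachable and nothing moves.
- manip.sign_off(): hands the job in, once; it reports no verdict.
Trained networks look in the newest picture that a camera, given by its name, has taken for a name from the list of things; names that differ only in an ending like _2 or _b are one class to them, and where a whole thing is asked for, a point or a joint stands for the part that bears it (a point fixed in the world has none). Each returns a list of dicts, best first, with "confidence" (0 to 1); they miss things now and then, are a little off and sometimes report something else, mostly with a low value. They report only what shows in the picture. A call takes as long as a camera call.
- manip.look_for(camera, name): "at" ([x, y, z] in m, in world coordinates, good to about 4 mm: the middle of the surface that is visible of it).
Readings, each from a call of its own:
- manip.current_time(): time.
- manip.current_qpos(): joint angles.
- manip.current_joint_vel(): joint speeds.
- manip.current_joint_torque(): joint torques, N m.
- manip.current_ee_pos(): TCP position.
- manip.current_tcp_rot(): TCP orientation.
- manip.current_force(): force on the tool from outside, world axes, zero at the start.
- manip.current_ft_torque(): the same for the moment, N m.
- manip.current_grip_width(): opening from 0.0 (shut) to 1.0 (fully open).
Only numpy, scipy, OpenCV 4.12 (cv2) and the standard library are available. Lean on these libraries where they do the work, as an engineer would, in place of code of your own. Each camera call takes 0.05 s, during which the arm holds its last target. There are 200 camera calls.

TASK

The portion scale lies upside down on the bench for a battery change. Feel along the shallow channel in its flat underside for the flush release pad, press the pad in with your fingertips until the battery door springs up, then push the door right over with the fingers until it rests fully open, and take your hand away. Use a light touch: do not pick anything up, lean hard on the scale or shove it about, and leave the jars and other things around it where they are.

Things in the scene. Friction and masses are not known exactly. Their poses are not given: they have to be found in the camera images.
- scale: Portion scale, about 3 to 4 kg, loose, upside down on its weighing plate. Origin on the bench under its middle; x points away from the robot at yaw 0. White housing 260 (x) by 344 mm (y); its flat grey underside faces up, 92 mm above the bench. Four black feet 22 mm across, 12 mm high, stand on it at x +-111, y +-148 mm. A console juts out to x = 172 mm. The scale bears firm pressing but slides if shoved.
- channel (a point): Middle of the shallow channel in the underside, on its rigid floor, 90.5 mm above the bench. Channel: 40 mm along the scale's x, 154 mm along y, 1.5 mm deep. Flush in its floor, same grey, lies the release pad: 33 mm (x) by 52 mm (y) with a 1.5 mm gap at its ends, centred across the channel, its centre anywhere from -45 to +45 mm along y from this point, different each time.
- catch (a joint): How far the release pad is pressed in, m: 0 flush with the channel floor, 0.006 fully in. It moves straight down from about 2 N, takes 5 N at full depth, springs back when let go, and frees the door at about 3.5 mm. It sinks only if the fingertips are wholly inside its outline: closed fingers with their closing line along the channel fit.
- door (a joint): Battery door angle, rad: 0 shut and latched, 2.0 fully open against its stop, leaning back past upright. Once freed, a spring pin lifts it to about 0.6 rad within half a second, where it waits; pushing it on takes well under 1 N at its edge, and from about 1.6 rad it falls to its stop by itself and stays.
- door_edge (a point): Middle of the door's free edge, the edge next to the channel, on its upper face; moves with the door. The door is a grey plate 90 mm from hinge to free edge, 140 mm wide along the scale's y, 4 mm thick, with three thin dark ridges near this edge; a lip 2 mm in from this edge reaches 13 mm below the face. Shut, it spans x -47 to 43 mm on the scale.
- door_hinge (a point): Middle of the door's hinge line, 92 mm above the bench, at the scale's x = 43 mm; the hinge runs along the scale's y. The free edge rises and swings over towards the scale's +x.
- jar_a: Bystander: open empty glass jar, 80 mm across, 82 mm high, upright beside the scale on its +y side; origin under its middle.
- jar_b: Bystander: a second such jar beside the scale.
- lid: Bystander: a single brass-coloured jar lid, 71 mm across, 12 mm high, on the bench between the robot and the scale; origin under its middle.
- lid_pile: Bystander: pile of four such lids, 49 mm high; origin under its middle.
- battery_pack: Bystander: fresh black battery pack, 75 x 62 x 21 mm, on the bench on the scale's -y side; origin under its middle.
- screwdriver: Bystander: screwdriver 180 mm long, lying on the bench on the scale's -y side.
- label_roll: Bystander: roll of paper labels, 84 mm across, 50 mm high, standing on end; origin under its middle.

How it is judged:
On the way, in this order (a step that is already met when the one before it is completed fails the run):
1. the release pad is pressed in far enough to free the door (value of joint catch above 0.0025 m).
2. the battery door is pushed over to its stop (value of joint door above 1.8 rad), for 0.2 s.
At the end, for the whole second after the job is handed in: The battery door rests open beyond 1.8 rad, the release pad has sprung back (within 1 mm of flush), the scale and every bystander are within 25 mm of where they began, and all is at rest (value of joint door above 1.8 rad and velocity of joint door below 0.1 rad/s and value of joint catch below 0.001 m and distance of each of scale, jar_a, jar_b, lid, lid_pile, battery_pack, screwdriver, label_roll from where it was at the start of the episode below 0.025 m and height (world z) of scale below 0.008 m); the robot touches nothing.
It fails at once if a jar, lid, lid pile, battery pack, screwdriver or label roll is shifted by more than 25 mm or lifted (distance of any of jar_a, jar_b, lid, lid_pile, battery_pack, screwdriver, label_roll from where it was at the start of the episode above 0.025 m).
It fails at once if a jar, lid pile or label roll is knocked over (angle between any of jar_a, jar_b, lid_pile, label_roll's own z axis and vertical above 0.4 rad).
It fails at once if the scale is shoved more than 25 mm, or lifted or tipped off the bench (distance of scale from where it was at the start of the episode above 0.025 m or height (world z) of scale above 0.008 m or angle between scale's own z axis and vertical above 0.06 rad).
It fails at once if the robot leans on the scale with more than 60 N (contact force between any of the arm, the fingers and scale above 60 N).
It also fails if it takes over 51 s, if anything falls off the work surface, if the arm or the gripper's body presses on something with over 40 N, if the wrist force passes 120 N, or if a joint passes its speed limit or range.

## Working session

There is one attempt and no reset: what is moved stays moved. The work goes in short steps, each a Python script; the robot and the scene stay as the last script left them, time stands still between calls to the robot, and variables do not carry over. Pictures are saved under pics/ and viewed, on a budget of 10 in all, crops included, one or two more only if the job needs it, and the job is handed in when it is done.

```bash
mkdir -p pics; ls
cat > h.py <<'E'
import numpy as np, cv2
from bench import manip
def snap(cam,fn):
    c=manip.get_calibration(cam); im,d=manip.grab_frame(cam)
    cv2.imwrite('pics/'+fn+'.png',im[:,:,::-1]); np.savez('pics/'+fn+'.npz',im=im,d=d,K=c['camera_matrix'],R=c['R'],t=c['t'])
    return im,d,c
def world(d,c):
    K=np.array(c['camera_matrix']);v,u=np.mgrid[:d.shape[0],:d.shape[1]]
    P=np.stack([(u-K[0,2])/K[0,0]*d,(v-K[1,2])/K[1,1]*d,d],-1)
    return (P-np.array(c['t']))@np.array(c['R'])
def proj(X,c):
    p=np.array(c['camera_matrix'])@(np.array(c['R'])@np.array(X)+np.array(c['t']));return p[:2]/p[2]
E
python3 - <<'E'
from h import *
print(manip.current_time())
for cam in ['top','scene']:
    im,d,c=snap(cam,cam+'1')
    print(cam,-np.array(c['R']).T@np.array(c['t']))
    for n in ['scale','channel','door_edge','door_hinge','jar_a','lid','lid_pile','battery_pack','screwdriver','label_roll','catch']:
        if cam=='top': print(n,[(np.round(r['at'],3).tolist(),round(r['confidence'],2)) for r in manip.look_for(cam,n)[:3]])
E
```

```text
pics
0.0
top [0.35714088 0.02453434 0.98772038]
scale [([0.558, -0.029, 0.088], 0.91)]
channel [([0.562, -0.028, 0.093], 0.73)]
door_edge [([0.55, -0.032, 0.091], 0.63)]
door_hinge [([0.562, -0.034, 0.091], 0.73)]
jar_a [([0.42, -0.3, 0.048], 0.71), ([0.507, 0.211, 0.031], 0.64), ([0.598, 0.224, 0.034], 0.56)]
lid [([0.55, -0.035, 0.091], 0.64), ([0.336, 0.006, 0.012], 0.62)]
lid_pile [([0.42, -0.301, 0.045], 0.66), ([0.65, -0.253, 0.024], 0.58), ([0.553, -0.032, 0.092], 0.34)]
battery_pack [([0.514, -0.28, 0.018], 0.58)]
screwdriver [([0.651, -0.252, 0.021], 0.84)]
label_roll [([0.353, 0.207, 0.051], 0.58)]
catch [([0.478, -0.026, 0.09], 0.77)]
scene [ 1.24805369 -0.11877337  0.54248035]
```

View pics/top1.png

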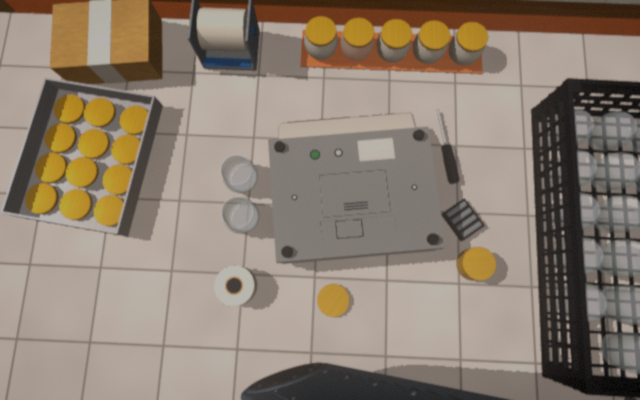

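The view shows the scale at about (355,192) px with its feet at the corners, the door outline at (320–388, 172–213), and a pad-like rectangle at (349,229). Next I'll fit the scale's pose to the feet and look from close up.

```bash
cat >> h.py <<'E'
def pix2w(u,v,z,c):
    K=np.array(c['camera_matrix']);R=np.array(c['R']);o=-R.T@np.array(c['t'])
    r=R.T@np.linalg.inv(K)@np.array([u,v,1.]);return o+r*(z-o[2])/r[2]
def fitpose(L,W):
    L=np.array(L)[:,:2];W=np.array(W)[:,:2];l=L-L.mean(0);w=W-W.mean(0)
    th=np.arctan2((l[:,0]*w[:,1]-l[:,1]*w[:,0]).sum(),(l*w).sum());R=np.array([[np.cos(th),-np.sin(th)],[np.sin(th),np.cos(th)]])
    t=W.mean(0)-R@L.mean(0);return th,t,np.linalg.norm(L@R.T+t-W,axis=1)
FEET=np.array([[111,148],[111,-148],[-111,148],[-111,-148]])*1e-3
def feet(im,c,guess):  # guess=(yaw,t): dark blobs near the predicted feet
    th,t=guess;R=np.array([[np.cos(th),-np.sin(th)],[np.sin(th),np.cos(th)]]);W=[];L=[]
    g=im.max(2)
    for f in FEET:
        u,v=proj([*(R@f+t),.104],c);r=int(.026*c['camera_matrix'][0][0]/(np.array(c['R'])@[*(R@f+t),.1]+c['t'])[2])
        u0,v0=int(u),int(v)
        if not(r<=u0<640-r and r<=v0<400-r): continue
        m=g[v0-r:v0+r+1,u0-r:u0+r+1]<70
        y,x=np.nonzero(m)
        if len(x)<10: continue
        W.append(pix2w(x.mean()+u0-r,y.mean()+v0-r,.100,c));L.append(f)
    return (*fitpose(L,W),len(L))
E
python3 - <<'E'
from h import *
z=np.load('pics/top1.npz');c={'camera_matrix':z['K'],'R':z['R'],'t':z['t']}
# first guess from hand-read feet
px=[(280,147),(419,136),(288,252),(433,240)]
th,t,e=fitpose(FEET,[pix2w(*p,.104,c) for p in px]);print(th,t,e)
th,t,e,n=feet(z['im'],c,(th,t));print(th,t,e,n)
R=np.array([[np.cos(th),-np.sin(th)],[np.sin(th),np.cos(th)]])
for p in [(335,220),(363,238),(320,172),(388,213),(349,229)]: print(p,R.T@(pix2w(*p,.091,c)[:2]-t))
T=np.r_[R@[-.07,0.]+t,.36]
for s in (1,-1):
    y=np.r_[R@[0,s],0];x=np.array([0,0,-1.]);O=np.stack([x,y,np.cross(x,y)],1)
    q=manip.inverse_kinematics(T,O);print(s,q)
y=np.r_[R@[0,1],0]
for s in (1,-1):
    O=np.stack([x,s*y,np.cross(x,s*y)],1)
    if manip.inverse_kinematics(T,O) is None: continue
    cw=manip.get_calibration('wrist');p=manip.current_ee_pos();Rt=np.array(manip.current_tcp_rot())
    print('cam in tool',Rt.T@(-np.array(cw['R']).T@np.array(cw['t'])-p),(np.array(cw['R'])@Rt).round(2).tolist());
E
```

```text
0.12769702396185337 [ 0.55025674 -0.03568029] [0.00148349 0.00241947 0.00317013 0.00236034]
0.13136394621188374 [ 0.5526748  -0.03490391] [0.00110759 0.00112697 0.00130122 0.00147474] 4
(335, 220) [-0.05371325  0.04513803]
(363, 238) [-0.09552172 -0.00813049]
(320, 172) [0.0503481  0.06694062]
(388, 213) [-0.04877858 -0.06485575]
(349, 229) [-0.07470722  0.01838944]
1 [-1.86911877e-01  1.09695833e-01  1.58192364e+00 -4.44089210e-16
  1.44997318e+00 -1.88907215e+00]
-1 [-1.86911877e-01  1.09695833e-01  1.58192364e+00 -4.44089210e-16
  1.44997318e+00  1.25252050e+00]
cam in tool [-0.16684793 -0.00041612 -0.07698253] [[0.0, 1.0, 0.0], [-0.29, -0.0, 0.96], [0.96, -0.0, 0.29]]
cam in tool [-0.16684793 -0.00041612 -0.07698253] [[0.0, 1.0, 0.0], [-0.29, -0.0, 0.96], [0.96, -0.0, 0.29]]
```

```bash
cat >> h.py <<'E'
def orient(th,tilt=0):  # tool down, y along scale y; tilt>0 leans the finger tips toward scale +x
    sx=np.array([np.cos(th),np.sin(th),0]);sy=np.array([-np.sin(th),np.cos(th),0]);sz=np.array([0,0,1.])
    x=-np.cos(tilt)*sz+np.sin(tilt)*sx
    return np.stack([x,sy,np.cross(x,sy)],1)
def S2W(p,th,t):
    R=np.array([[np.cos(th),-np.sin(th)],[np.sin(th),np.cos(th)]]);return np.r_[R@np.array(p[:2])+t,p[2]]
E
python3 - <<'E'
from h import *
th,t=0.1314,np.array([.5527,-.0349])
manip.set_gripper(0.0,20)
manip.move_ptp(S2W([-.09,0,.27],th,t),orient(th))
im,d,c=snap('wrist','w1')
print(manip.current_time(),manip.current_ee_pos(),manip.current_force(),manip.current_grip_width())
for n in ['channel','door_edge','door_hinge','catch']: print(n,[(np.round(r['at'],3).tolist(),round(r['confidence'],2)) for r in manip.look_for('wrist',n)[:3]])
P=world(d,c);print(P[150:300:50,100:600:100,2].round(4))
E
```

```text
3.3583 [ 0.46348437 -0.04725941  0.26991044] [ 0.06067413 -0.42979698  0.20655302] -0.001608367781184655
channel [([0.503, -0.044, 0.094], 0.87)]
door_edge [([0.538, -0.038, 0.088], 0.68)]
door_hinge [([0.508, -0.042, 0.093], 0.68)]
catch [([0.478, -0.027, 0.09], 0.97)]
[[-0.0018  0.0907  0.0907  0.0911 -0.0014]
 [-0.0012  0.0918  0.0898  0.0898  0.0363]
 [-0.0018  0.091   0.0918  0.0909  0.0485]]
```

View pics/w1.png

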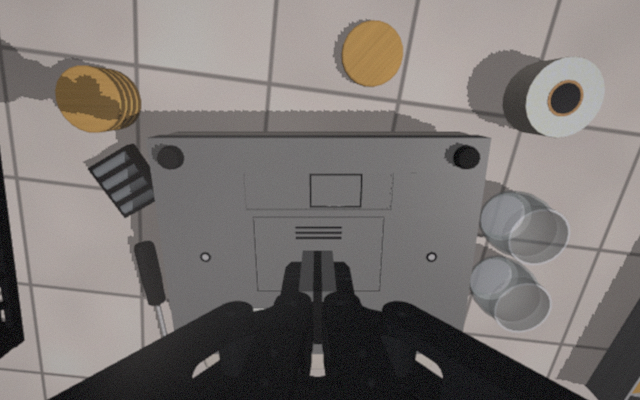

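The pad shows clearly at (310–361, 174–207) px inside the channel outline (245–393, 174–209). That puts it about +17 mm along y. I'll localise it and check it against the feet and the network's report.

Run:
```python
from h import *
z=np.load('pics/w1.npz');c={'camera_matrix':z['K'],'R':z['R'],'t':z['t']};g=z['im'].mean(2)
th,t=0.1314,np.array([.5527,-.0349])
R=np.array([[np.cos(th),-np.sin(th)],[np.sin(th),np.cos(th)]])
print('feet', [ (R.T@(pix2w(u,v,.102,c)[:2]-t)).round(4) for u,v in [(170,156),(465,157)]])
# dark gap lines of pad
sub=g[165:215,300:372]; m=(sub<55).astype(np.uint8); y,x=np.nonzero(m); 
u0,u1,v0,v1=x.min()+300,x.max()+300,y.min()+165,y.max()+165;print(u0,u1,v0,v1,len(x))
cs=np.array([pix2w(u,v,.0905,c) for u,v in [(u0,v0),(u1,v0),(u1,v1),(u0,v1)]])
print((R.T@(cs[:,:2]-t).T).T.round(4),'pad scale',(R.T@(cs.mean(0)[:2]-t)).round(4),'world',cs.mean(0).round(4))
ch=np.array([pix2w(u,v,.092,c) for u,v in [(245,174),(392,174),(394,209),(245,209)]])
print('channel',(R.T@(ch[:,:2]-t).T).T.round(4))
print('net catch',(R.T@(np.array([.478,-.027])-t)).round(4))
dr=np.array([pix2w(u,v,.092,c) for u,v in [(253,217),(384,217)]]);print('door edge',(R.T@(dr[:,:2]-t).T).T.round(4))
```

```text
feet [array([-0.11  , -0.1437]), array([-0.1083,  0.1454])]
310 361 175 206 38
[[-0.0882 -0.0069]
 [-0.088   0.0456]
 [-0.0546  0.0468]
 [-0.0547 -0.0072]] pad scale [-0.0714  0.0196] world [ 0.4794 -0.0249  0.0905]
channel [[-0.0897 -0.0735]
 [-0.0893  0.0771]
 [-0.0516  0.0816]
 [-0.052  -0.0759]]
net catch [-0.073   0.0176]
door edge [[-0.043  -0.068 ]
 [-0.0427  0.0715]]
```

Run:
```python
from h import *
th,t=0.1314,np.array([.5527,-.0349])
P=lambda z:S2W([-.0725,.019,z],th,t)
manip.move_l(P(.12),orient(th),max_speed=.15)
manip.move_l(P(.096),max_speed=.04)
f0=np.array(manip.current_force());print(f0)
for z in np.arange(.094,.0849,-.001):
    manip.move_l(P(z),max_speed=.015)
    f=np.array(manip.current_force())-f0;print(round(z,4),np.array(manip.current_ee_pos()).round(4)[2],f.round(2))
    if abs(f[2])>12: break
manip.dwell(.7)
manip.move_l(P(.135),max_speed=.06);manip.move_l(S2W([-.12,.019,.16],th,t),max_speed=.1)
im,d,c=snap('wrist','w2');print(manip.current_time())
for n in ['door_edge','scale','catch']: print(n,[(np.round(r['at'],3).tolist(),round(r['confidence'],2)) for r in manip.look_for('wrist',n)[:2]])
```

```text
[ 0.40899115 -0.54798248  0.00809219]
0.094 0.094 [ 0.19 -0.27  0.75]
0.093 0.093 [ 0.23  0.46 -0.05]
0.092 0.0919 [-0.63 -0.02 -0.51]
0.091 0.091 [0.08 0.   0.33]
0.09 0.0899 [-1.23  0.52 -0.32]
0.089 0.0889 [0.02 0.17 0.15]
0.088 0.0879 [-0.83  0.93  0.4 ]
0.087 0.087 [-0.5   0.45 -0.06]
0.086 0.0859 [0.3  0.54 0.13]
0.085 0.0849 [-0.32  0.52 -0.57]
10.425
door_edge [([0.518, -0.02, 0.091], 0.88)]
scale [([0.463, -0.06, 0.09], 0.71)]
catch [([0.465, -0.03, 0.091], 0.72)]
```

View pics/w2.png

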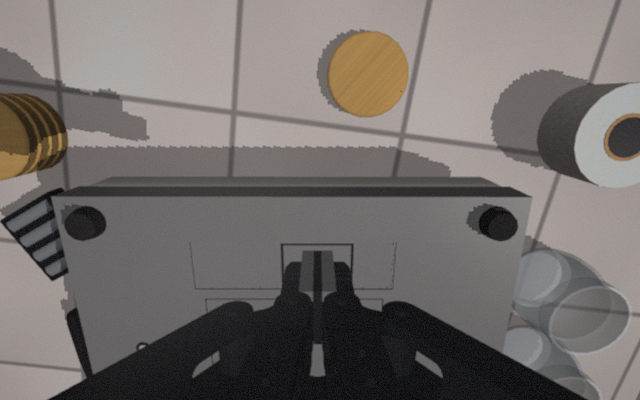

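The force never rose down to z = 0.085, and the picture shows the door still shut (its edge line is flat at row 300). The fingers seem not to have reached the pad, so I'll check the fingertip position in the depth image.

Run:
```python
from h import *
z=np.load('pics/w2.npz');c={'camera_matrix':z['K'],'R':z['R'],'t':z['t']};W=world(z['d'],c)
th,t=0.1314,np.array([.5527,-.0349])
p=manip.current_ee_pos();R=np.array(manip.current_tcp_rot());print(p,proj(p,c),manip.current_grip_width())
L=(W-p)@R   # tool frame
print('cols 300..336, rows 246..300 tool x,z (mm)')
for v in range(244,300,6): print(v,[(L[v,u]*1000).round(0).astype(int).tolist() for u in (305,312,324,331)])
m=(abs(W[...,2]-.091)<.01);m[:,:]&=True
R2=orient(th);Ls=(W[...,:2]-t)@np.array([[np.cos(th),-np.sin(th)],[np.sin(th),np.cos(th)]])
s=m&(abs(Ls[...,0])<.128)&(abs(Ls[...,1])<.16)&(L[...,0]>.04);print('surface z',np.median(W[s][:,2]),s.sum())
b=abs(W[...,2])<.015; print('bench z',np.median(W[b][:,2]))
```

```text
[ 0.4314264  -0.03173853  0.15968699] [315.6558758 243.6120427] 0.002045988418363369
cols 300..336, rows 246..300 tool x,z (mm)
244 [[72, -8, 32], [70, -3, 31], [71, 6, 32], [71, 11, 32]]
250 [[-28, -5, -9], [-28, -1, -9], [-28, 4, -9], [-28, 7, -9]]
256 [[-35, -4, -10], [-34, -1, -9], [-35, 4, -10], [-35, 7, -10]]
262 [[-40, -4, -10], [-40, -1, -9], [-42, 4, -10], [-39, 6, -9]]
268 [[-44, -4, -9], [-44, -1, -9], [-45, 4, -9], [-45, 6, -9]]
274 [[-50, -4, -9], [-50, -1, -10], [-50, 3, -10], [-49, 6, -9]]
280 [[-54, -4, -9], [-53, -1, -9], [-55, 3, -9], [-54, 6, -9]]
286 [[-60, -4, -10], [-59, -1, -9], [-59, 3, -10], [-58, 6, -9]]
292 [[-62, -3, -9], [-61, -1, -9], [-62, 3, -9], [-65, 5, -11]]
298 [[-69, -3, -11], [-62, -1, -7], [-68, 3, -11], [-68, 5, -10]]
surface z 0.09101529456126488 49597
bench z -0.0008092278733755878
```

The depth image puts the real fingertips about 25 mm behind the reported TCP, which fits the lack of contact. I'll go down by feel, guarded by force, and expect touch near z ≈ 0.066.

```bash
cat >> h.py <<'E'
def fz(n=6): return np.mean([manip.current_force() for _ in range(n)],axis=0)
E
python3 - <<'E'
from h import *
th,t=0.1314,np.array([.5527,-.0349])
P=lambda z:S2W([-.0725,.019,z],th,t)
manip.move_l(P(.12),max_speed=.1)
manip.move_l(P(.084),max_speed=.06)
f0=fz();print(f0,manip.current_time());z=.084;zt=None
while z>.055:
    step=.002 if zt is None and z>.071 else .001
    z-=step;manip.move_l(P(z),max_speed=.02)
    f=fz()-f0;print(round(z,4),np.array(manip.current_ee_pos()).round(4)[2],f.round(2))
    if zt is None and abs(f[2])>1.3: zt=z
    if abs(f[2])>9 or (zt and z<zt-.0042): break
print(zt);manip.dwell(.5);print(fz()-f0,manip.current_time())
im,d,c=snap('wrist','w3');snap('scene','s3')
print('door',[(np.round(r['at'],3).tolist(),round(r['confidence'],2)) for r in manip.look_for('scene','door_edge')[:2]])
E
```

```text
[0.68867957 0.59719452 0.60909824] 12.1
0.082 0.0821 [-1.11  0.09 -0.58]
0.08 0.0799 [-0.77  0.24 -0.21]
0.078 0.0779 [-0.29 -0.22  0.14]
0.076 0.0759 [-1.37  0.11 -0.36]
0.074 0.0738 [-0.19 -1.1  -0.37]
0.072 0.0719 [-0.85 -1.05 -0.44]
0.07 0.0699 [-1.4   0.   -0.12]
0.069 0.069 [-0.63 -1.45 -0.86]
0.068 0.0679 [-0.2  -0.57 -0.91]
0.067 0.0669 [-1.11 -0.43 -0.48]
0.066 0.066 [ 0.99 -0.53 -1.06]
0.065 0.0651 [-0.2  -1.04  0.55]
0.064 0.064 [ 0.21 -1.06  1.68]
0.063 0.063 [-0.59 -1.28  1.88]
0.062 0.062 [-0.88 -1.54  3.41]
0.061 0.061 [0.02 0.57 3.96]
0.06 0.0606 [-3.92  0.13 12.53]
0.06399999999999999
[-2.96449128  0.64117617 12.73888365] 16.85
door [([0.563, -0.034, 0.121], 0.76)]
```

View pics/s3.png

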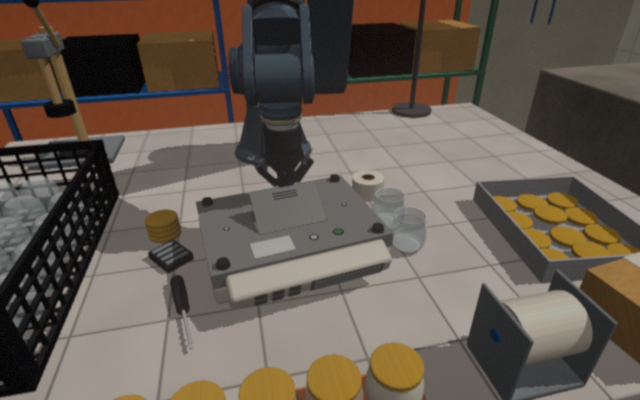

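The door has sprung up to its waiting angle (raised plate at (287,205) px), and contact came at TCP z ≈ 0.065, so the tips sit 25 mm behind the TCP. Now I'll release the pad, then sweep the fingers in +x under the lip while rising.

Run:
```python
from h import *
th,t=0.1314,np.array([.5527,-.0349]);D=.025
P=lambda x,y,z:S2W([x,y,z-D],th,t)   # z = fingertip height
manip.move_l(P(-.0725,.019,.112),max_speed=.05)
manip.move_l(P(-.082,.0,.118),max_speed=.08)
f0=fz();print(f0,manip.current_time())
for x,z in [(-.055,.120),(-.03,.127),(-.01,.134),(.01,.141),(.03,.149),(.042,.153)]:
    manip.move_l(P(x,0,z),max_speed=.06);print(x,np.array(manip.current_ee_pos()).round(3),(fz(3)-f0).round(2))
manip.dwell(.4);snap('scene','s4');print(manip.current_time())
print('door',[(np.round(r['at'],3).tolist(),round(r['confidence'],2)) for r in manip.look_for('scene','door_edge')[:2]])
```

```text
[0.36453579 0.80122373 0.46409639] 18.1167
-0.055 [ 0.498 -0.042  0.095] [-0.51 -0.27 -0.2 ]
-0.03 [ 0.52  -0.039  0.102] [-20.49  -3.15  11.01]
-0.01 [ 0.543 -0.036  0.109] [-2.23 -0.99  0.82]
0.01 [ 0.563 -0.034  0.116] [-0.66 -1.03 -1.17]
0.03 [ 0.582 -0.031  0.124] [ 0.26 -0.64 -0.43]
0.042 [ 0.594 -0.029  0.128] [-0.14 -0.57 -0.33]
21.6167
door [([0.615, -0.028, 0.146], 0.85)]
```

View pics/s4.png

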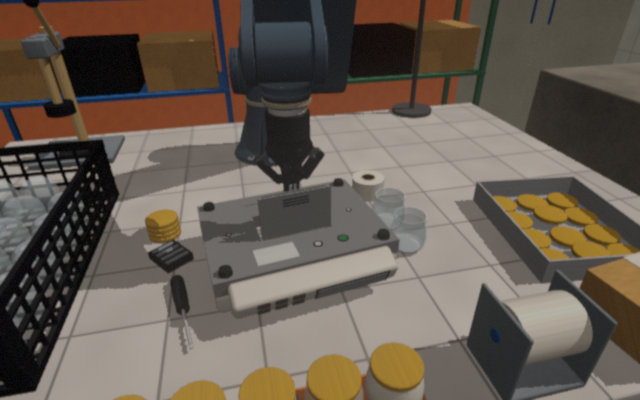

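Run:
```python
from h import *
th,t=0.1314,np.array([.5527,-.0349]);R=np.array([[np.cos(th),-np.sin(th)],[np.sin(th),np.cos(th)]])
for n in ['s3','s4']:
    z=np.load(f'pics/{n}.npz');c={'camera_matrix':z['K'],'R':z['R'],'t':z['t']};W=world(z['d'],c)
    L=np.concatenate([(W[...,:2]-t)@R,W[...,2:]],-1)
    s=L[(abs(L[...,1])<.055)&(L[...,2]>.105)&(L[...,2]<.18)&(L[...,0]>-.04)&(L[...,0]<.12)&(z['d']>0)]
    a=np.polyfit(s[:,2],s[:,0],1) if n=='s4' else np.polyfit(s[:,0],s[:,2],1)
    print(n,len(s),s.min(0).round(3),s.max(0).round(3),a,'angle',np.pi/2+np.arctan(a[0]) if n=='s4' else -np.arctan(a[0]))
    for h in np.arange(.1,.19,.01):
        q=s[abs(s[:,2]-h)<.005]; print(round(h,3),len(q),np.median(q[:,0]).round(4) if len(q) else '')
    g=z['im'].max(2)
# scene-to-scene shift of the scale: template match of the label/sticker area
a=np.load('pics/s3.npz')['im'];b=np.load('pics/s4.npz')['im'];a1=cv2.cvtColor(a,7);b1=cv2.cvtColor(b,7)
for n,im in(('s1',np.load('pics/scene1.npz')['im']),('s4',b)):
    m=cv2.matchTemplate(cv2.cvtColor(im,7),a1[235:300,225:395],cv2.TM_CCOEFF_NORMED);print(n,cv2.minMaxLoc(m))
```

```text
s3 1651 [-0.03  -0.055  0.105] [0.032 0.055 0.146] [-0.73399848  0.1251745 ] angle 0.6331812321784833
0.1 0 
0.11 418 0.0204
0.12 421 0.007
0.13 409 -0.0064
0.14 395 -0.0198
0.15 8 -0.0242
0.16 0 
0.17 0 
0.18 0 
s4 2081 [ 0.033 -0.055  0.105] [0.07  0.055 0.18 ] [-0.05690485  0.0737708 ] angle 1.5139527795725511
0.1 0 
0.11 240 0.0667
0.12 254 0.0665
0.13 256 0.0664
0.14 270 0.0662
0.15 267 0.066
0.16 270 0.0661
0.17 278 0.0659
0.18 246 0.0642
s1 (-0.5442875623703003, 0.9996246695518494, (230, 257), (225, 235))
s4 (-0.5360473394393921, 0.9674051403999329, (237, 264), (229, 243))
```

The fingers met about 20 N at one step and the scale has shifted; the door stands near upright. I'll measure the exact shift before any further motion.

Run:
```python
from h import *
im,d,c=snap('scene','s5');ct=snap('top','t5')[2]
def shift(A,B,c,pts,z,r=9,sr=16):
    A=cv2.cvtColor(A,cv2.COLOR_RGB2GRAY);B=cv2.cvtColor(B,cv2.COLOR_RGB2GRAY)
    for u,v in pts:
        T=A[v-r:v+r+1,u-r:u+r+1];S=B[v-r-sr:v+r+sr+1,u-r-sr:u+r+sr+1]
        S=cv2.resize(S,None,fx=4,fy=4,interpolation=cv2.INTER_CUBIC);T=cv2.resize(T,None,fx=4,fy=4,interpolation=cv2.INTER_CUBIC)
        m=cv2.matchTemplate(S,T,cv2.TM_CCOEFF_NORMED);_,k,_,l=cv2.minMaxLoc(m)
        du,dv=l[0]/4-sr,l[1]/4-sr
        print((u,v),(du,dv),round(k,2),((pix2w(u+du,v+dv,z,c)-pix2w(u,v,z,c))*1000).round(1)[:2])
print('scene');shift(np.load('pics/scene1.npz')['im'],im,c,[(223,264),(378,228),(272,246),(314,243),(339,232)],.098)
z=np.load('pics/top1.npz');print('top');shift(z['im'],np.load('pics/t5.npz')['im'],ct,[(280,147),(419,136),(315,155),(376,150)],.098)
print(fz(),manip.current_time())
```

```text
scene
(223, 264) (2.25, 8.0) 0.99 [21.9  3.2]
(378, 228) (5.75, 6.25) 0.98 [22.   3.4]
(272, 246) (10.0, 5.5) 0.99 [20.2 15.3]
(314, 243) (4.0, 6.75) 0.94 [21.2  2.7]
(339, 232) (4.5, 6.25) 0.99 [21.3  2.9]
top
(280, 147) (-0.75, -10.0) 0.98 [22.  3.]
(419, 136) (-16.0, -1.25) 0.64 [ 1.3 33.8]
(315, 155) (15.0, -3.0) 0.52 [  7.9 -31.2]
(376, 150) (-4.0, -16.0) 0.56 [35.   9.1]
[ 0.04998258  0.26840375 -0.53615873] 21.7667
```

View pics/t5.png

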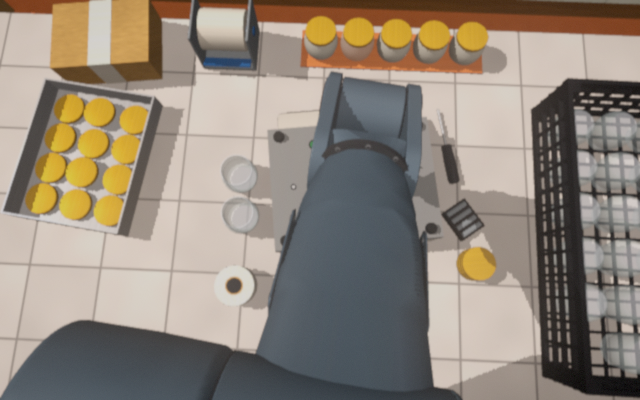

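The scale has moved 22 mm of the allowed 25 mm without rotating, and is now at rest. The door leans on the fingers at about 1.55 rad. From here the lip end meets the finger face squarely, so tiny force is needed; I'll go on in 1.5 mm steps with a strict force stop.

```bash
cat > ang.py <<'E'
from h import *
th=.1314;t=np.array([.5527,-.0349])+np.array([.022,.003]);R=np.array([[np.cos(th),-np.sin(th)],[np.sin(th),np.cos(th)]])
def ang():
    c=manip.get_calibration('scene');im,d=manip.grab_frame('scene');W=world(d,c)
    L=np.concatenate([(W[...,:2]-t)@R,W[...,2:]],-1)
    s=L[(abs(L[...,1])<.055)&(L[...,2]>.105)&(L[...,2]<.168)&(L[...,0]>.02)&(L[...,0]<.11)&(d>0)]
    a=np.polyfit(s[:,2],s[:,0],1);return np.pi/2+np.arctan(a[0]),len(s),np.polyval(a,.092)
E
python3 - <<'E'
from ang import *
print(ang())
f0=fz(12);p=np.array(manip.current_ee_pos());sx=np.array([np.cos(th),np.sin(th),0]);print(f0)
for k in range(1,13):
    manip.move_l(p+sx*.0015*k,max_speed=.015)
    f=(fz(10)-f0);fx=f@sx;a=ang();print(k,f.round(2),np.round(a,3))
    if abs(fx)>3 or a[0]>1.8: break
manip.dwell(.3);print(ang(),manip.current_time())
E
```

```text
(np.float64(1.5580346012947186), 1637, np.float64(0.04472271262008746))
[-0.86480959  0.10061241 -0.34235876]
1 [ 0.64 -0.36 -0.28] [1.579e+00 1.619e+03 4.500e-02]
2 [ 0.87 -0.53  0.87] [1.596e+00 1.591e+03 4.500e-02]
3 [ 1.46 -0.67  0.14] [1.616e+00 1.589e+03 4.500e-02]
4 [0.73 1.11 0.56] [1.635e+00 1.562e+03 4.500e-02]
5 [ 1.44 -0.35  0.04] [1.669e+00 1.531e+03 4.500e-02]
6 [ 0.6  -0.47  0.88] [1.748e+00 1.450e+03 4.500e-02]
7 [1.22 0.55 0.54] [1.879e+00 1.217e+03 4.900e-02]
(np.float64(1.8754750980416905), 1213, np.float64(0.04966850915165007)) 24.2667
```

Run:
```python
from ang import *
p=np.array(manip.current_ee_pos());sx=np.array([np.cos(th),np.sin(th),0])
manip.move_l(p-sx*.04,max_speed=.05)
manip.move_l(p-sx*.07+np.array([0,0,.15]),max_speed=.12)
q=np.array([.22,-.504,.3])
manip.move_ptp(q,orient(th-.1))
manip.dwell(.3);print(ang(),manip.current_time(),fz())
im,d,c=snap('scene','s6');snap('top','t6')
W=world(d,c);L=np.concatenate([(W[...,:2]-t)@R,W[...,2:]],-1)
s=L[(abs(L[...,1])<.055)&(L[...,2]>.12)&(L[...,2]<.185)&(L[...,0]>.03)&(L[...,0]<.14)&(d>0)]
print(len(s),s.min(0),s.max(0));b=np.polyfit(s[:,2],s[:,0],1);print(np.pi/2+np.arctan(b[0]))
for n in ['top1','t6']:
    z=np.load(f'pics/{n}.npz');ct={'camera_matrix':z['K'],'R':z['R'],'t':z['t']}
    print(n,feet(z['im'],ct,(th,t if n=='t6' else np.array([.5527,-.0349]))))
A,B=[cv2.cvtColor(np.load(f'pics/{n}.npz')['im'],cv2.COLOR_RGB2GRAY) for n in('top1','t6')]
for n,u,v in [('jar',240,175),('jar2',240,214),('roll',235,286),('lid',333,300),('pile',477,264),('pack',464,219),('screwdr',450,160)]:
    m=cv2.matchTemplate(B[v-28:v+29,u-28:u+29],A[v-18:v+19,u-18:u+19],cv2.TM_CCOEFF_NORMED);_,k,_,l=cv2.minMaxLoc(m);print(n,l[0]-10,l[1]-10,round(k,2))
cv2.imwrite('pics/f6.png',np.vstack([im[120:320,:,::-1],cv2.imread('pics/t6.png')[:340]]))
```

```text
(np.float64(2.003094188853101), 1161, np.float64(0.044793551355782404)) 29.0167 [ 0.57448876 -0.01028191  0.47939148]
1359 [ 0.05646595 -0.05497828  0.12003898] [0.08368695 0.0549874  0.17835751]
1.8804475482102032
top1 (np.float64(0.13136394621188374), array([ 0.5526748 , -0.03490391]), array([0.00110759, 0.00112697, 0.00130122, 0.00147474]), 4)
t6 (np.float64(0.1325378538600224), array([ 0.57483717, -0.03189583]), array([0.00099364, 0.00166514, 0.00085043, 0.00122999]), 4)
jar 0 0 1.0
jar2 0 0 1.0
roll 0 0 1.0
lid 0 0 1.0
pile 0 0 0.93
pack 0 0 1.0
screwdr 0 0 0.99
```

View pics/f6.png

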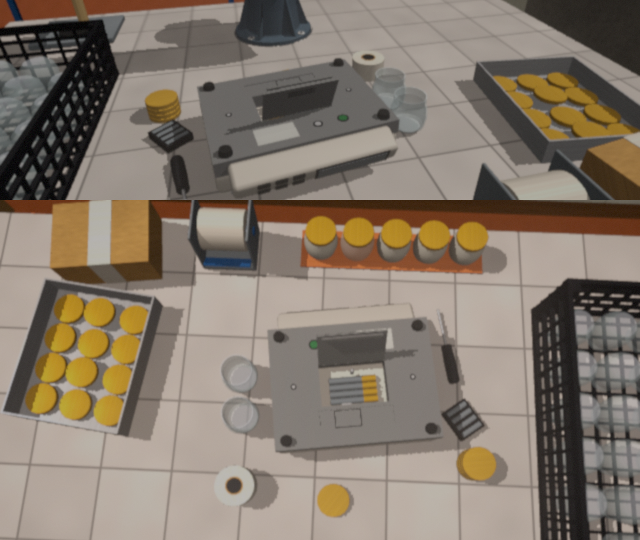

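The door rests open at about 2.0 rad and the arm is clear. The bystanders haven't moved and the scale is 22.4 mm from its start. That is inside the limit, and pushing it back would add risk, so I'm handing in.

```bash
python3 -c "
from bench import manip
manip.sign_off()"
```

```text
the job is handed in; nothing more can be done
```

The battery door is fully open and the job is handed in, at about 29 s of the 51 s allowed. By my measurements every limit was kept, but the touch was not as light as you asked: I shoved the scale 22 mm.

**What I did:** I found the release pad about 19 mm along +y in the channel and pressed it with closed fingers until the door sprang up to about 0.63 rad. I then pushed the door over to its stop and withdrew.

**Last checks:**
- **Door:** it measured 2.00 rad in the scene depth image. A second fit over a wider window gave 1.88, probably pulled low by points at the plate's edges. Both are above 1.8.
- **Release pad:** it looks flush in the top view, but I did not measure it separately.
- **Bystanders:** none shows any shift in the top view.
- **Hand:** it is clear of everything.

**What went wrong:**
- **Scale shoved:** the fingers jammed against the outer face of the door's lip at the start of the push, with about 20 N. That slid the scale about 22.4 mm, leaving roughly 2.6 mm of margin. I finished the push in 1.5 mm steps with a force stop, and the scale stayed put after that.
- **First press missed:** the real fingertips sit about 25 mm behind the reported TCP, so the first press touched nothing. The second was guided by force and peaked at about 13 N.

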